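# Push the stone rack past the spring gate

### The arm

A 6-joint arm with a two-finger parallel gripper is mounted at the origin on the work surface. World frame = base frame: x ahead of the robot, y to its left, z up, the work surface at z = 0. Lengths are in m, angles in degrees, forces in N, time in s.
With the tool pointing down it reaches from about 0.35 to 0.8 m from the base axis. Payload 7.3 kg.
Tool frame: the origin (TCP) lies on the mounting face of the last link; the fingertips stand 173 mm ahead of it and the grasp point (between the pads) lies 155 mm ahead of it; z points along the fingers, y is the line along which they close (so a half turn about z gives the same grasp; the last joint's range is limited). The gripper opens to 85 mm and grips with 20 to 120 N. Pads are 22 mm wide; open, the fingers measure 114 mm over their backs; the gripper's body (76 mm by 85 mm) begins 54 mm behind the grasp point. The pads swing forward as they close: fully open they stand 13 mm farther back than shut.
Start: joints at [66.692, 19.595, 87.324, -0, 73.075, -8.365], TCP at [0.135, 0.507, 0.405] pointing down, gripper open.
Joint ranges: [-145.02, 145.02], [-44.19, 115.74], [2.07, 154.8], [-57.11, 237.11], [16.16, 152.29], [-177.93, 177.93]. Speed limits (degrees/s): [147.25, 147.25, 180, 180, 180, 180].

### API

Orientations are given as a 3x3 rotation matrix whose columns are the frame's x, y, z axes.
In Python, from bench import ctrl gives the robot as it stands. The module is installed in compiled form; this text tells all that it offers.
- The arm moves only by the tool play_rows, never from a script. Its arguments are lists of equal length, an entry for each row: "grip": the opening, from 0 (shut) to 1 (fully open); "translation": the shift along the tool's x, y, z in mm, a list of three; "yaw": the turn about the tool's z in degrees. In form: {"grip": [grip, ...], "translation": [[x, y, z], ...], "yaw": [yaw, ...]}. A call has exactly 10 rows; each row is the pose to reach, as a shift and turn from the pose commanded when the call began, along the tool's axes at that moment; what a row does not reach only later rows make up. A row lasts 1/12 s, in which the tool goes at most 41.7 mm and 7.16 degrees, less where a joint would pass 70% of its speed; a pose out of reach is approached as far as the arm can. A call with a gripper value outside its range is refused whole. The fingers move at their own pace and stop on an object; "squeeze" is the grip in N (left out, the last holds). Time passes only in rows, so rows that repeat a pose let the fingers close, or fill a call up. It gives the time, the measured TCP pose, the force, the opening and the grip force at its end, in the units of the state.
- ctrl.state(): the state, without advancing time (a new reading comes with each control period).
- ctrl.read_camera(name): name is "scene" or "top" or "wrist"; returns (picture, depth): 400x640x3 uint8, red, green, blue; 400x640 float32, m along the optical axis (not along the pixel's ray), 0 where there is no reading.
- ctrl.calibration(name): a dict with "vertical_fov" (degrees; the focal length in pixels is half the picture's height over the tangent of half this angle, whatever the lens; pixels are square), "cx", "cy" (the principal point, pixels), "rvec" (rotation vector, rad) and "tvec" (3), from world to camera coordinates, as OpenCV has them; the wrist camera has in their place "mount" (4x4, takes a point from camera to tool coordinates, whose origin is the TCP and whose axes are the flange's). Camera axes: x right, y down, z forward; pixel columns grow to the right and rows downward; lengths in m; the calibration is good to about 2 mm. A picture is of the moment at which its call begins: read the wrist's pose just before it. calibration takes no time and is no camera call.
- ctrl.job_done(): hands the job in; it is judged then, once.
The state is a dict: "t": time; "joint_positions": joint angles; "joint_velocities": joint speeds; "tau": joint torques, N m; "ee_pos": TCP position; "orientation": TCP orientation; "ft_force": force on the tool from outside, world axes, zero at the start; "moment": the same for the moment, N m; "finger_gap": opening from 0.0 (shut) to 1.0 (fully open); "finger_force": force on a finger pad.
Only numpy, scipy, OpenCV 4.12 (cv2) and the standard library are available. Lean on these libraries where they do the work, as an engineer would, in place of code of your own. Each camera call takes 0.05 s, during which the arm holds its last target. There are 200 camera calls.

### The job

Nothing is to be gripped or lifted here. With one fingertip press the gate's yellow bar in towards the chute and keep the gate held open, so that its red tooth is clear of the chute, while the other fingertip pushes the blue rack of polished stones along the chute, past the tooth, fully home against the black end stop; the rack must not run into the tooth, nor the tooth drop onto the rack. Then take the fingers away so that the gate springs shut behind the rack, and leave the jar, brush and bowl alone.

Things in the scene. Friction and masses are not known exactly. Their poses are not given: they have to be found in the camera images.
- chute: Fixed straight chute on the table. Origin: at table height on the channel's centre line. +x = direction of travel, z up. Sizes in mm: white floor plate, top at z 6, x -190 to 120, y +-45. Aluminium side walls, inner faces y +-31, outer +-37, top z 30, only from x -112 to 120 (upstream of that just open floor plate). Window for the tooth low in the +y wall, x -14 to 24, z 6 to 22.
- chute_stop (a point): Point on the face of the black end stop across the channel (24 mm high), at floor-plate height on the centre line: chute x = 106 mm.
- rack: Loose blue block with six stones on top, 80 (along the chute) x 56 x 26 mm high (stones 6 mm more), corners bevelled 6 mm, about 0.25 kg. Origin: centre of its underside. Starts on the chute floor, x along the chute, centred at chute x -95 to -75 mm, upstream of the tooth. Fully home its front is on the end stop: origin at chute x = 66 mm.
- gate (a joint): Gate angle, rad. 0 = shut: the tooth stands 21 mm into the channel (tip y 10, x 5 to 15 mm) and stops the rack dead. Pressing the bar towards the chute opens it. From 0.16 the tooth is out of the channel; at 0.2 the bar is parallel to the chute; it stops at 0.225. A spring shuts it: at the bar 0.6 N near its free end when shut, 1 to 3 N when open (most near the hinge).
- gate_hinge (a point): Vertical hinge axis of the gate, chute x 135, y 72 mm. The gate is one rigid yoke round the chute's downstream end: a steel arm outside the +y wall carries the red tooth, a steel cross piece passes beyond the end stop, and the yellow bar runs upstream outside the -y wall.
- bar: Yellow push bar of the gate, 375 long x 6 thick x 20 mm high, z 10 to 30 mm. Origin: middle of the underside of its free (upstream) end; x along the bar downstream, y towards the chute; the face to press is 3 mm from the origin at -y. Shut: free end at chute x -209, y -120 mm, bar leaning 0.2 rad outwards. Gate at 0.2: bar along chute y = -48 mm.
- tooth: Red tooth of the gate, 10 (along the chute) x 34 (across) x 11 mm high, z 8 to 19 mm. Origin: middle of the lower edge of its tip; x axis as the bar's, y axis from the tip back towards the arm.
- jar: Bystander: closed jar, 52 mm across, 55 mm high, near the chute on the bar's side. Origin: centre of its underside.
- brush: Bystander: brush, 170 mm long, lying on the table beyond the jar. Origin near its middle.
- bowl: Bystander: green bowl, 110 mm across, 45 mm high, beyond the chute's downstream end. Origin: centre of its underside.
Things that resemble listed ones, but are neither listed nor needed, are in the scene too. There is more than one size of the rack; the one meant has the size given above.

How it is judged (in metres and radians):
On the way, in this order (a step that is already met when the one before it is completed fails the run):
1. the gate is held open by a finger on the yellow bar while the rack is still upstream of the tooth (value of joint gate above 0.15 rad and contact force between the fingers and bar above 0.2 N and x of rack in the frame of chute below -0.05 m), for 0.2 s.
2. the rack passes the tooth while a finger on the bar keeps the gate open (value of joint gate above 0.15 rad and contact force between the fingers and bar above 0.2 N and x of rack in the frame of chute between -0.03 and 0.045 m), for 0.1 s.
3. the rack is home against the end stop with the gate still held open (value of joint gate above 0.15 rad and contact force between the fingers and bar above 0.2 N and x of rack in the frame of chute above 0.06 m), for 0.05 s.
At the end, for the whole second after the job is handed in: The rack lies flat at rest on the chute floor against the end stop (within 6 mm), lengthwise in the chute, and the gate has sprung shut behind it (joint under 0.03 rad) (x of rack in the frame of chute above 0.06 m and z of rack in the frame of chute below 0.012 m and angle between the x axis of rack and the x axis of chute, either way round below 0.1 rad and angle between rack's own z axis and vertical below 0.1 rad and value of joint gate below 0.03 rad and linear speed of rack below 0.01 m/s); the robot touches nothing.
It fails at once if the rack is lifted (more than 10 mm off the chute floor) or tipped (z of rack in the frame of chute above 0.016 m or angle between rack's own z axis and vertical above 0.2 rad).
It fails at once if the rack and the gate's tooth bear on each other (over 1 N) (contact force between rack and tooth above 1 N).
It fails at once if the jar is disturbed (moved more than 25 mm) (distance of jar from where it was at the start of the episode above 0.025 m).
It fails at once if the brush is disturbed (moved more than 25 mm) (distance of brush from where it was at the start of the episode above 0.025 m).
It fails at once if the bowl is disturbed (moved more than 25 mm) (distance of bowl from where it was at the start of the episode above 0.025 m).
It also fails if it takes over 42 s, if anything falls off the work surface, if the arm or the gripper's body presses on something with over 40 N, if the wrist force passes 120 N, or if a joint passes its speed limit or range.

## Working session

There is one attempt and no reset: what is moved stays moved. The work goes in short steps, Python scripts to look and compute and a tool call to move; the robot and the scene stay as the last step left them, time stands still between calls to the robot, and variables do not carry over. Pictures are saved under pics/ and viewed, at most 10 in all, crops included, and the job is handed in when it is done.

Besides the shell and the picture viewer there is one more tool, called after "Call:" as name(argument=value, ...) on one line, values as JSON. play_rows: Moves the arm, as the interface text tells. Its arguments: {"type":"object","properties":{"grip":{"type":"array","items":{"type":"number"}},"translation":{"type":"array","items":{"type":"array","items":{"type":"number"}}},"yaw":{"type":"array","items":{"type":"number"}},"squeeze":{"type":"number"}},"required":["grip","translation","yaw"]}

```bash
mkdir -p pics; python3 - <<'E'
from bench import ctrl
import cv2,numpy as np
s=ctrl.state();print(s['t'],s['ee_pos'],s['orientation'],s['finger_gap'])
for n in("scene","top"):
    c=ctrl.calibration(n);print(n,c)
    im,d=ctrl.read_camera(n);cv2.imwrite(f"pics/{n}0.png",im[:,:,::-1]);np.savez(f"{n}0.npz",im=im,d=d)
E
```

```text
0.0 [0.13527047 0.50712481 0.40401673] [[-9.66193251e-01  2.57818197e-01 -6.15536973e-04]
 [ 2.57818839e-01  9.66192175e-01 -1.45881121e-03]
 [ 2.18618930e-04 -1.56819058e-03 -9.99998746e-01]] 0.9989652613833359
scene {'vertical_fov': 51.145834285023206, 'cx': 322.90752395962204, 'cy': 197.16751020049114, 'rvec': array([ 1.8796853 ,  1.55934064, -0.65637226]), 'tvec': array([-0.18780079, -0.3327542 ,  1.37906838])}
top {'vertical_fov': 52.355635455944324, 'cx': 322.355675386906, 'cy': 203.09997200458292, 'rvec': array([ 2.15555889, -2.1788158 ,  0.16180519]), 'tvec': array([0.06807193, 0.54701507, 0.78471001])}
```

View pics/top0.png

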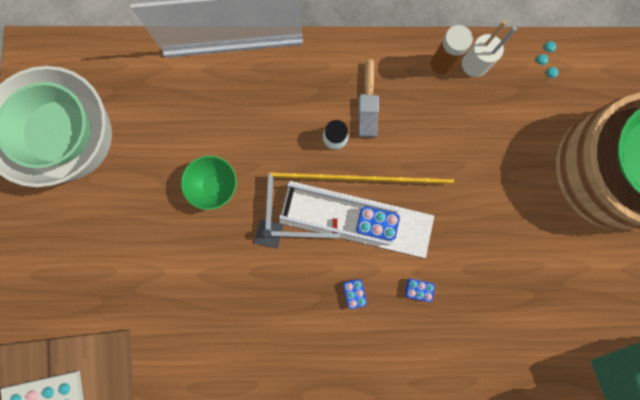

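View pics/scene0.png

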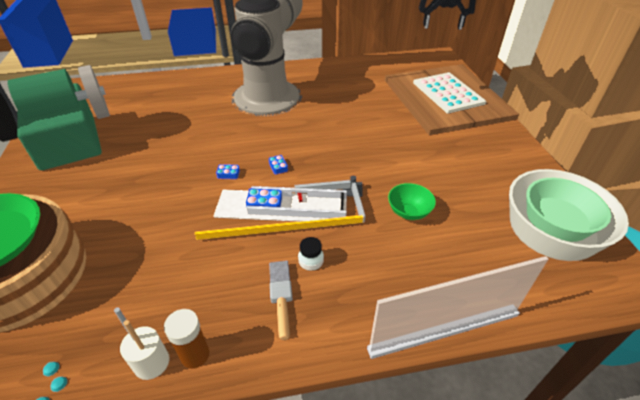

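The top view shows the chute running from its upstream floor end near (433,237) to its end stop near (287,202). The rack is at (378,224), the tooth at (335,223), the yellow bar runs (270,175)–(453,181), and the hinge is at (268,235). The jar is at (336,134), the brush at (369,110) and the bowl at (209,183). The scene view shows the same layout from the far side.

```bash
cat > h.py <<'E'
import numpy as np,cv2
from bench import ctrl
def cam(n):
    c=ctrl.calibration(n);f=200/np.tan(np.radians(c['vertical_fov']/2))
    return f,c['cx'],c['cy'],cv2.Rodrigues(np.array(c['rvec']))[0],np.array(c['tvec'])
def ray(n,uv,z):
    f,cx,cy,R,t=cam(n);uv=np.atleast_2d(uv).astype(float)
    d=np.c_[(uv[:,0]-cx)/f,(uv[:,1]-cy)/f,np.ones(len(uv))]@R
    o=-R.T@t
    return o+d*((z-o[2])/d[:,2])[:,None]
def proj(n,P):
    f,cx,cy,R,t=cam(n);q=np.atleast_2d(P)@R.T+t
    return np.c_[cx+f*q[:,0]/q[:,2],cy+f*q[:,1]/q[:,2]]
def cloud(n,d,m):
    f,cx,cy,R,t=cam(n);v,u=np.nonzero(m&(d>0));z=d[v,u]
    return (np.c_[(u-cx)/f*z,(v-cy)/f*z,z]-t)@R
def big(m):
    k,l,s,_=cv2.connectedComponentsWithStats(m.astype(np.uint8));return l==1+np.argmax(s[1:,4])
E
python3 - <<'E'
from h import *
np.set_printoptions(precision=4,suppress=True)
a=np.load('top0.npz');im=a['im'];d=a['d'];hsv=cv2.cvtColor(im,cv2.COLOR_RGB2HSV);H,S,V=[hsv[...,i].astype(int) for i in range(3)]
roi=np.zeros(H.shape,bool);roi[160:265,255:465]=1
y=big((H>20)&(H<32)&(S>190)&(V>120)&roi)
P=cloud('top',d,y);print('bar z',np.percentile(P[:,2],[5,50,95]))
uv=np.argwhere(y)[:,::-1];W=ray('top',uv,.03)[:,:2]
l=cv2.fitLine(W.astype(np.float32),cv2.DIST_L2,0,.01,.01).ravel();s=(W-l[2:])@l[:2]
print('bar dir',l[:2],'ends',l[2:]+s.min()*l[:2],l[2:]+s.max()*l[:2],np.ptp(s))
b=big((H>100)&(H<130)&(S>120)&roi)
b=cv2.morphologyEx(b.astype(np.uint8),cv2.MORPH_CLOSE,np.ones((9,9)))>0
print('rack uv',np.argwhere(b)[:,::-1].mean(0),cv2.minAreaRect(np.argwhere(b)[:,::-1].astype(np.float32)))
W=ray('top',np.argwhere(b)[:,::-1],.032)[:,:2];print('rack',cv2.minAreaRect((W*1000).astype(np.float32)))
w=big((S<40)&(V>150)&roi&(np.arange(640)[None]>395))
r=(H<8)|(H>172);r&=(S>170)&(V>90)&roi
print('tooth',ray('top',np.argwhere(big(r))[:,::-1],.019).mean(0),r.sum())
c=cv2.cvtColor(cv2.resize(im[160:265,255:465],None,fx=3.8,fy=3.8,interpolation=cv2.INTER_CUBIC),cv2.COLOR_RGB2BGR);cv2.imwrite('pics/crop.png',c)
print('jar',ray('top',[336,134],.055),'bowl',ray('top',[209,183],.045),'brush',ray('top',[[369,60],[369,136]],.01))
E
```

```text
bar z [0.0261 0.0307 0.0333]
bar dir [0.0452 0.999 ] ends [ 0.5906 -0.2042] [0.6072 0.1618] 0.3664474472652911
rack uv [377.6006 222.3813] ((377.7415466308594, 222.7864990234375), (39.57527160644531, 27.882579803466797), 12.994616508483887)
rack ((507.19866943359375, -48.498291015625), (79.04193115234375, 56.39149475097656), 76.38578796386719)
tooth [0.5085 0.0376 0.019 ] 14
jar [[0.6843 0.0337 0.055 ]] bowl [[0.5886 0.2869 0.045 ]] brush [[ 0.8632 -0.0436  0.01  ]
 [ 0.6932 -0.039   0.01  ]]
```

View pics/crop.png

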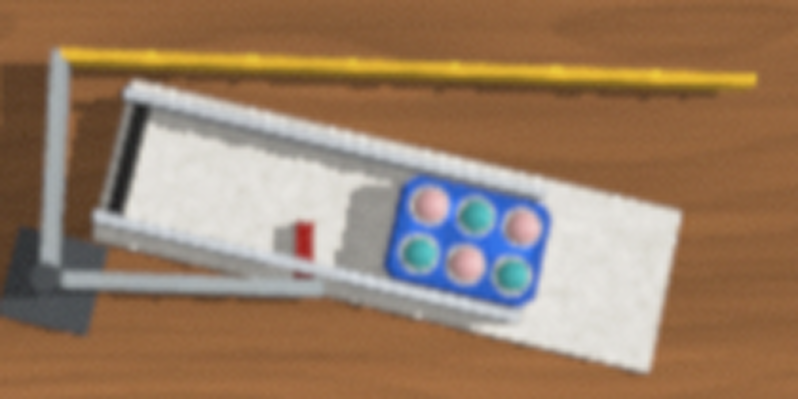

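The crop confirms that chute +x points left (world +y) and the hinge is on the world −x side. The wall's outer top corners are at crop (130,84), (545,188), (95,217) and (515,318). The upstream floor corners are at (682,210) and (650,373).

```bash
cat >> h.py <<'E'
E
python3 - <<'E'
from h import *
np.set_printoptions(precision=4,suppress=True)
g=lambda p:np.array(p)/3.8-.37+[255,160]
w=ray('top',g([[130,84],[545,188],[95,217],[515,318]]),.03)[:,:2]
f=ray('top',g([[682,210],[650,373]]),.006)[:,:2]
h=ray('top',g([[45,278]]),.03)[:,:2]
C=np.r_[w,f];M=np.array([[120,-37],[-112,-37],[120,37],[-112,37],[-190,-45],[-190,45]])/1000.
B=np.array([[.5906,-.2042],[.6072,.1618]]);MB=np.array([[-209,-120],[-209+375*np.cos(.2),-120+375*np.sin(.2)]])/1000
def fit(M,C):
    m,c=M.mean(0),C.mean(0);U,_,Vt=np.linalg.svd((M-m).T@(C-c));R=(Vt.T@U.T);return R,c-R@m
for nm,(a,b) in dict(walls=(M,C),all=(np.r_[M,MB[1:]],np.r_[C,B[1:]])).items():
    R,t=fit(a,b);print(nm,R[:,0],np.degrees(np.arctan2(R[1,0],R[0,0])),np.linalg.det(R),t,'res mm\n',1000*(b-t-a@R.T))
    for k,p in dict(rack=[.5072,-.0485],tooth=[.5085,.0376],jar=[.684,.034],b0=B[0],b1=B[1],hinge=h[0]).items():print(k,R.T@(np.array(p)-t))
s=ctrl.state();print(np.degrees(np.arctan2(s['orientation'][1,1],s['orientation'][0,1])))
E
```

```text
walls [0.2488 0.9686] 75.5948541050868 1.0000000000000004 [0.5275 0.0243] res mm
 [[-0.6188 -1.6419]
 [-0.9421  2.3161]
 [-0.0934 -1.4618]
 [ 1.9517  2.2496]
 [ 0.4711 -0.3311]
 [-0.7685 -1.1309]]
rack [-0.0755  0.0015]
tooth [0.0082 0.0217]
jar [ 0.0484 -0.1492]
b0 [-0.2056 -0.118 ]
b1 [ 0.153 -0.043]
hinge [0.136  0.0741]
all [0.2472 0.969 ] 75.68905240300198 1.0000000000000002 [0.5269 0.0236] res mm
 [[ 0.1459 -1.082 ]
 [-0.5469  2.9705]
 [ 0.7014 -0.7841]
 [ 2.377   3.0219]
 [ 0.7387  0.3423]
 [-0.4642 -0.3141]
 [-2.9519 -4.1544]]
rack [-0.0747  0.0012]
tooth [0.009  0.0213]
jar [ 0.0489 -0.1497]
b0 [-0.205  -0.1181]
b1 [ 0.1538 -0.0437]
hinge [0.1369 0.0735]
75.05878273368175
```

Call:
play_rows(grip=[0.52,0.52,0.52,0.52,0.52,0.52,0.52,0.52,0.52,0.52], translation=[[-33,-28,0],[-66,-56,0],[-99,-84,0],[-132,-112,0],[-165,-140,0],[-198,-168,0],[-231,-196,0],[-264,-224,0],[-300,-255,0],[-300,-255,0]], yaw=[5,10,15,20,25,30,35,40,45,45])

```text
t: 0.93
ee_pos: [0.3611, 0.1804, 0.4047]
orientation: [[-0.495, 0.869, 0.001], [0.869, 0.495, -0.001], [-0.001, 0.0, -1.0]]
ft_force: [0.1, 0.9, -0.5]
finger_gap: 0.519
finger_force: 0.0
```

```bash
cat >> h.py <<'E'
O=np.array([.5273,.024]);A=np.radians(75.65);UX=np.array([np.cos(A),np.sin(A)]);UY=np.array([-UX[1],UX[0]])
def where(tx=None):
    s=ctrl.state();R=s['orientation'];p=s['ee_pos'];q=p[:2]-O
    print('t%.2f chute xy mm %.1f %.1f z %.1f yawerr %.2f gap %.3f F(chute) %.2f %.2f %.2f ff %.2f'%(s['t'],1e3*q@UX,1e3*q@UY,1e3*p[2],np.degrees(np.arctan2(R[1,0],R[0,0])-A),s['finger_gap'],s['ft_force'][:2]@UX,s['ft_force'][:2]@UY,s['ft_force'][2],s['finger_force']))
    if tx is not None:
        w=np.r_[O+tx[0]/1e3*UX+tx[1]/1e3*UY,tx[2]/1e3];print('need tool mm',(R.T@(w-p)*1e3).round(1))
E
python3 -c "
from h import *
where((-145,-97,404))"
```

```text
t0.93 chute xy mm 110.3 199.7 z 404.7 yawerr 43.99 gap 0.519 F(chute) 0.90 0.16 -0.54 ff 0.00
need tool mm [-389.8   36.1    1.1]
```

Call:
play_rows(grip=[0.52,0.52,0.52,0.52,0.52,0.52,0.52,0.52,0.52,0.52], translation=[[-41,4,0],[-82,8,0],[-123,12,0],[-164,16,0],[-205,20,0],[-246,24,0],[-287,28,0],[-328,32,0],[-369,35,0],[-390,36,0]], yaw=[5,10,15,20,25,30,35,40,44,44])

```text
t: 1.77
ee_pos: [0.5875, -0.1399, 0.4036]
orientation: [[0.247, 0.969, -0.0], [0.969, -0.247, -0.001], [-0.001, -0.0, -1.0]]
ft_force: [-1.2, 0.6, 0.2]
finger_gap: 0.516
finger_force: 0.0
```

```bash
python3 -c "
from h import *
where((-145,-97,250))
im,d=ctrl.read_camera('wrist');cv2.imwrite('pics/w1.png',im[:,:,::-1])
where()"
```

```text
t1.77 chute xy mm -143.8 -98.9 z 403.6 yawerr 0.05 gap 0.516 F(chute) 0.31 1.34 0.19 ff 0.00
need tool mm [ -1.   -1.9 153.6]
t1.82 chute xy mm -145.3 -100.1 z 403.2 yawerr 0.13 gap 0.522 F(chute) -1.80 0.56 -0.27 ff 0.00
```

View pics/w1.png

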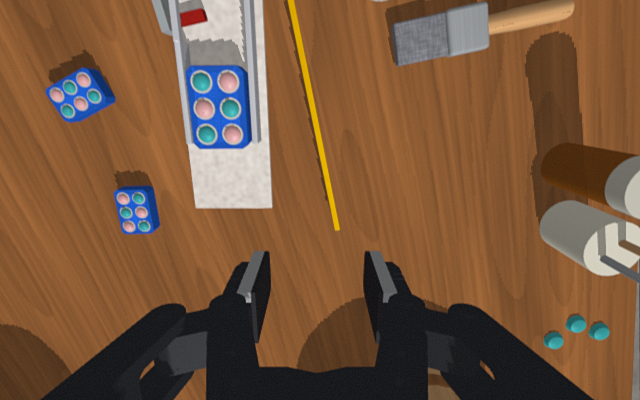

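The wrist view shows the bar's free end at (336,229), which will sit between the open fingers. The rack is at (218,107) and the floor plate's upstream edge is at row 208. The descent path is clear.

Call:
play_rows(grip=[0.52,0.52,0.52,0.52,0.52,0.52,0.52,0.52,0.52,0.52], translation=[[0,-2,30],[0,-2,65],[0,-2,100],[0,-2,135],[0,-2,165],[0,-2,190],[0,-2,205],[0,-2,214],[0,-2,219],[0,-2,219]], yaw=[0,0,0,0,0,0,0,0,0,0])

```text
t: 2.65
ee_pos: [0.5839, -0.1353, 0.185]
orientation: [[0.241, 0.971, -0.001], [0.971, -0.241, 0.001], [0.0, -0.001, -1.0]]
ft_force: [0.0, 0.1, -0.3]
finger_gap: 0.519
finger_force: 0.0
```

```bash
python3 -c "
from h import *
where((-145,-97,184))
im,d=ctrl.read_camera('wrist');cv2.imwrite('pics/w2.png',im[:,:,::-1])
im,d=ctrl.read_camera('scene');cv2.imwrite('pics/s2.png',cv2.resize(im[130:270,170:390,::-1],None,fx=3.6,fy=3.6,interpolation=2))
where()"
```

```text
t2.65 chute xy mm -140.3 -94.3 z 185.0 yawerr 0.42 gap 0.519 F(chute) 0.09 0.01 -0.33 ff 0.00
need tool mm [-4.7  2.7  1. ]
t2.75 chute xy mm -140.4 -94.8 z 186.6 yawerr 0.42 gap 0.521 F(chute) -0.24 0.49 0.88 ff 0.00
```

View pics/w2.png

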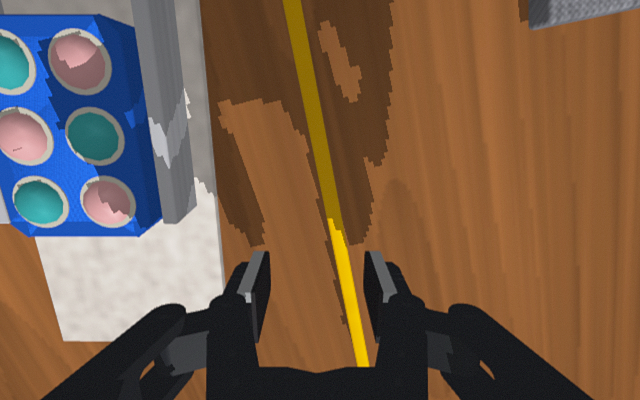

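View pics/s2.png

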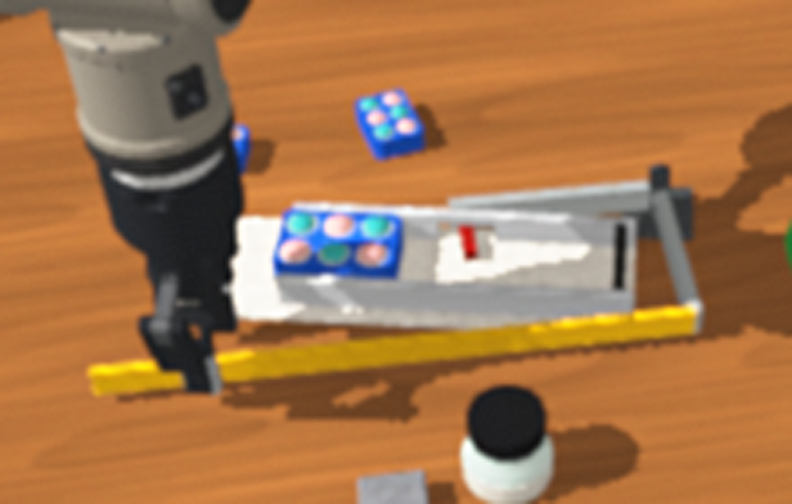

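The wrist and scene views show the fingers straddling the bar, with the bar at (345,290) between the pads. The rack lies ahead of the fingers and nothing is touching. Next I press the gate open.

Call:
play_rows(grip=[0.52,0.52,0.52,0.52,0.52,0.52,0.52,0.52,0.52,0.52], translation=[[-4,0,1],[-4,-8,2],[-4,-16,2],[-4,-24,2],[-4,-33,2],[-4,-42,2],[-4,-51,2],[-4,-60,2],[-4,-66,2],[-4,-66,2]], yaw=[0.4,0.4,0.4,0.4,0.4,0.4,0.4,0.4,0.4,0.4])

```text
t: 3.58
ee_pos: [0.5181, -0.1233, 0.1842]
orientation: [[0.248, 0.969, -0.0], [0.969, -0.248, 0.0], [0.0, -0.0, -1.0]]
ft_force: [1.2, 0.8, -0.1]
finger_gap: 0.518
finger_force: 0.5
```

```bash
cat >> h.py <<'E'
def gate(name=None):
    im,d=ctrl.read_camera('top');hsv=cv2.cvtColor(im,cv2.COLOR_RGB2HSV);H,S,V=[hsv[...,i].astype(int) for i in range(3)]
    roi=np.zeros(H.shape,bool);roi[160:275,255:465]=1
    m=(H>20)&(H<32)&(S>190)&(V>60)&roi
    W=ray('top',np.argwhere(m)[:,::-1],.03)[:,:2]
    l=cv2.fitLine(W.astype(np.float32),cv2.DIST_HUBER,0,.001,.001).ravel();a=np.arctan2(l[1],l[0])%np.pi
    q=W-O;print('bar n',m.sum(),'gate est %.3f'%(.2-(a-A)), 'mid y %.1f'%(1e3*np.median(q@UY)),'x range',(1e3*np.percentile(q@UX,[1,99])).round())
    b=(H>100)&(H<130)&(S>120)&roi
    if b.sum()>50:
        W=ray('top',np.argwhere(big(b))[:,::-1],.032)[:,:2]-O;print('rack x range',(1e3*np.percentile(W@UX,[.5,99.5])).round(1),'y',(1e3*np.percentile(W@UY,[.5,99.5])).round(1))
    if name:cv2.imwrite(name,cv2.resize(im[150:275,245:465,::-1],None,fx=3.6,fy=3.6,interpolation=2))
E
python3 -c "
from h import *
where((-144,-28,182))
gate('pics/t3.png')
where()"
```

```text
t3.58 chute xy mm -145.0 -27.5 z 184.2 yawerr -0.01 gap 0.518 F(chute) 1.09 -0.96 -0.09 ff 0.50
need tool mm [1.  0.5 2.2]
bar n 197 gate est 0.199 mid y -45.1 x range [-124.  125.]
rack x range [-114.5  -36.3] y [-25.2  29.9]
t3.63 chute xy mm -144.9 -28.2 z 184.2 yawerr -0.01 gap 0.517 F(chute) 0.95 -0.44 0.16 ff 0.50
```

View pics/t3.png

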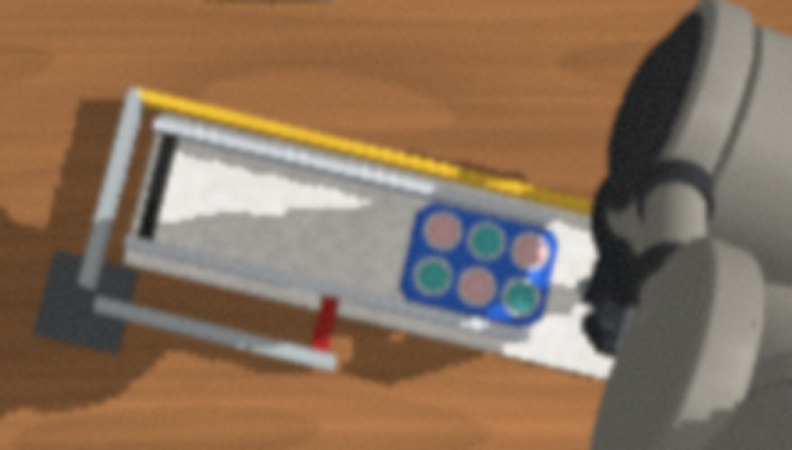

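The top view shows the bar parallel to the chute (gate ≈ 0.2) and the red tooth at (325,322), outside the wall. The rack is untouched at about chute x −75. Next I push it along at constant y.

Call:
play_rows(grip=[0.52,0.52,0.52,0.52,0.52,0.52,0.52,0.52,0.52,0.52], translation=[[0,0,1],[4,0,2],[10,0,2],[17,0,2],[24,0,2],[31,0,2],[38,0,2],[45,0,2],[50,0,2],[50,0,2]], yaw=[0,0,0,0,0,0,0,0,0,0])

```text
t: 4.47
ee_pos: [0.5316, -0.0737, 0.1817]
orientation: [[0.247, 0.969, -0.0], [0.969, -0.247, 0.001], [0.001, -0.0, -1.0]]
ft_force: [1.7, -0.0, 0.4]
finger_gap: 0.521
finger_force: 0.6
```

```bash
python3 -c "
from h import *
where((-95,-28,182))
gate()
where()"
```

```text
t4.47 chute xy mm -93.6 -28.3 z 181.7 yawerr 0.07 gap 0.521 F(chute) 0.42 -1.66 0.35 ff 0.60
need tool mm [-1.4 -0.3 -0.3]
bar n 162 gate est 0.194 mid y -45.4 x range [-58. 126.]
rack x range [-80.   -2.4] y [-25.1  30.8]
t4.52 chute xy mm -94.0 -28.2 z 181.6 yawerr 0.05 gap 0.520 F(chute) 1.09 -1.34 0.48 ff 0.59
```

Call:
play_rows(grip=[0.52,0.52,0.52,0.52,0.52,0.52,0.52,0.52,0.52,0.52], translation=[[0,-1,0],[5,-1,0],[11,-1,0],[18,-1,0],[25,-1,0],[32,-1,0],[39,-1,0],[46,-1,0],[52,-1,0],[52,-1,0]], yaw=[0,0,0,0,0,0,0,0,0,0])

```text
t: 5.35
ee_pos: [0.5438, -0.0231, 0.1819]
orientation: [[0.247, 0.969, 0.001], [0.969, -0.247, 0.0], [0.0, 0.001, -1.0]]
ft_force: [2.5, -0.1, 0.9]
finger_gap: 0.521
finger_force: 1.1
```

```bash
python3 -c "
from h import *
where((-43,-27,182))
gate('pics/t4.png')
where()"
```

```text
t5.35 chute xy mm -41.5 -27.6 z 181.9 yawerr 0.07 gap 0.521 F(chute) 0.50 -2.44 0.88 ff 1.13
need tool mm [-1.5 -0.6 -0.1]
bar n 132 gate est 0.205 mid y -44.9 x range [-235.  126.]
rack x range [ 4.6 48.9] y [-23.7  15.5]
t5.40 chute xy mm -41.8 -27.4 z 181.8 yawerr 0.07 gap 0.522 F(chute) 0.65 -1.62 1.45 ff 0.95
```

View pics/t4.png

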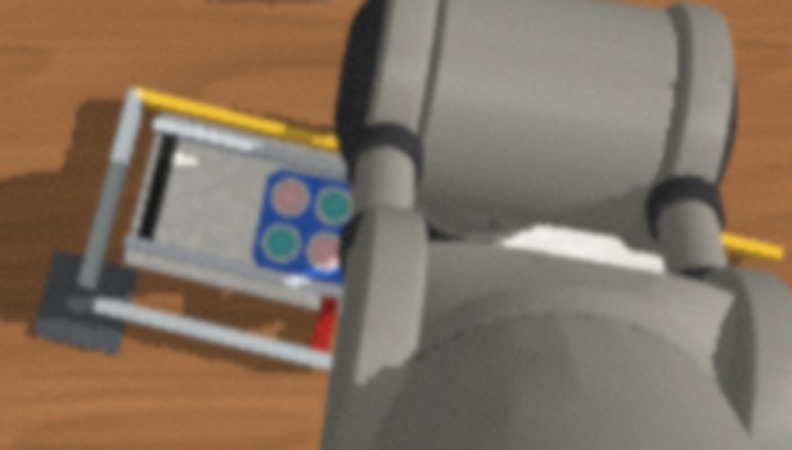

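The rack front is now at about x 49, past the tooth. The gate is still about 0.2, with the red tooth at (325,325) outside the wall. Home is about 56 mm further.

Call:
play_rows(grip=[0.52,0.52,0.52,0.52,0.52,0.52,0.52,0.52,0.52,0.52], translation=[[5,0,0],[11,0,0],[18,0,0],[25,0,0],[32,0,0],[38,0,0],[44,0,0],[48,0,0],[51,0,0],[51,0,0]], yaw=[0,0,0,0,0,0,0,0,0,0])

```text
t: 6.23
ee_pos: [0.5569, 0.0247, 0.1821]
orientation: [[0.247, 0.969, 0.003], [0.969, -0.247, -0.001], [-0.0, 0.003, -1.0]]
ft_force: [5.5, -5.8, 0.8]
finger_gap: 0.521
finger_force: 3.5
```

```bash
python3 -c "
from h import *
where((14,-28,182))
gate()
where()"
```

```text
t6.23 chute xy mm 8.0 -28.5 z 182.1 yawerr 0.02 gap 0.521 F(chute) -4.27 -6.74 0.76 ff 3.48
need tool mm [ 6.  -0.5  0.1]
bar n 144 gate est 0.197 mid y -46.3 x range [-232.  128.]
rack x range [78.7 99.4] y [-21.5  31.2]
t6.28 chute xy mm 7.9 -28.5 z 182.1 yawerr 0.02 gap 0.517 F(chute) -4.40 -6.85 -0.55 ff 3.40
```

Call:
play_rows(grip=[0.52,0.52,0.52,0.52,0.52,0.52,0.52,0.52,0.52,0.52], translation=[[1,0,0],[2,0,0],[3,0,0],[4,0,0],[5,0,0],[6,0,0],[6,0,0],[6,0,0],[6,0,0],[6,0,0]], yaw=[0,0,0,0,0,0,0,0,0,0])

```text
t: 7.12
ee_pos: [0.5587, 0.0297, 0.1822]
orientation: [[0.248, 0.969, 0.004], [0.969, -0.248, -0.002], [-0.001, 0.005, -1.0]]
ft_force: [7.7, -8.2, -1.1]
finger_gap: 0.521
finger_force: 4.6
```

```bash
python3 -c "
from h import *
where((14,-28,182))
gate()
where()"
```

```text
t7.12 chute xy mm 13.3 -29.0 z 182.2 yawerr -0.01 gap 0.521 F(chute) -6.01 -9.45 -1.09 ff 4.65
need tool mm [ 0.7 -1.   0.2]
bar n 154 gate est 0.193 mid y -47.5 x range [-231.  128.]
rack x range [ 88.7 107.7] y [-20.5  31.1]
t7.17 chute xy mm 13.3 -29.0 z 182.2 yawerr -0.01 gap 0.520 F(chute) -6.92 -9.54 -0.99 ff 4.64
```

Call:
play_rows(grip=[0.52,0.52,0.52,0.52,0.52,0.52,0.52,0.52,0.52,0.52], translation=[[1,0,0],[2,0,0],[3,0,0],[4,0,0],[4,0,0],[4,0,0],[4,0,0],[4,0,0],[4,0,0],[4,0,0]], yaw=[0,0,0,0,0,0,0,0,0,0])

```text
t: 8.0
ee_pos: [0.5592, 0.031, 0.1822]
orientation: [[0.247, 0.969, 0.002], [0.969, -0.247, -0.006], [-0.005, 0.003, -1.0]]
ft_force: [3.3, -25.6, 1.2]
finger_gap: 0.522
finger_force: 12.9
```

```bash
python3 -c "
from h import *
where((14,-28,182))
gate('pics/t5.png')
where()
im,d=ctrl.read_camera('scene');cv2.imwrite('pics/s5.png',cv2.resize(im[130:270,170:390,::-1],None,fx=3.6,fy=3.6,interpolation=2))"
```

```text
t8.00 chute xy mm 14.7 -29.1 z 182.2 yawerr 0.08 gap 0.522 F(chute) -24.00 -9.58 1.24 ff 12.90
need tool mm [-0.7 -1.1  0.2]
bar n 162 gate est 0.192 mid y -47.8 x range [-233.  128.]
rack x range [ 90.9 108.2] y [-21.3  31.1]
t8.05 chute xy mm 14.7 -29.1 z 182.2 yawerr 0.08 gap 0.522 F(chute) -24.12 -8.22 1.41 ff 12.90
```

View pics/s5.png

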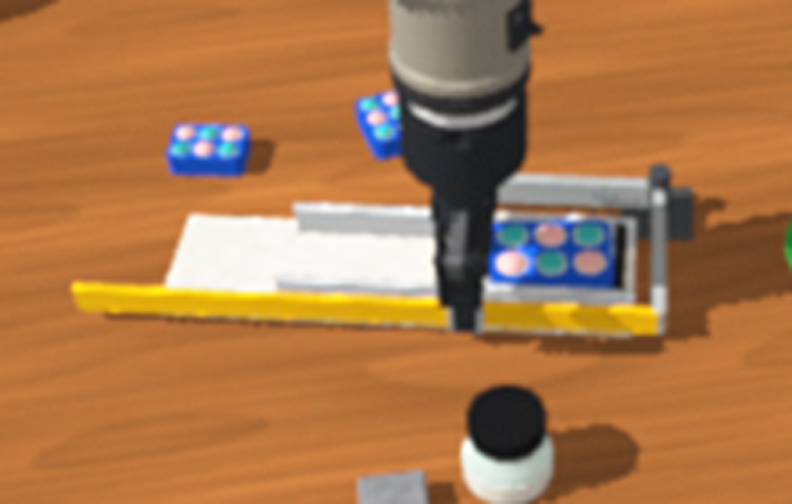

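The rack is home: its front is against the black stop at (620,255) and the push force jumped to 24 N. The bar is still held parallel. I retreat upstream with the gate held, then let the bar swing out gently.

Call:
play_rows(grip=[0.52,0.52,0.52,0.52,0.52,0.52,0.52,0.52,0.52,0.52], translation=[[-4,0,0],[-15,0,0],[-32,0,0],[-52,0,0],[-72,0,0],[-92,0,0],[-112,0,0],[-132,0,0],[-150,0,0],[-160,0,0]], yaw=[0,0,0,0,0,0,0,0,0,0])

```text
t: 8.93
ee_pos: [0.5177, -0.1216, 0.1814]
orientation: [[0.249, 0.969, -0.002], [0.969, -0.249, 0.001], [0.001, -0.002, -1.0]]
ft_force: [1.0, 0.2, 0.7]
finger_gap: 0.521
finger_force: 0.5
```

```bash
python3 -c "
from h import *
where((-144,-104,182))
gate()"
```

```text
t8.93 chute xy mm -143.4 -26.8 z 181.4 yawerr -0.06 gap 0.521 F(chute) 0.47 -0.91 0.74 ff 0.53
need tool mm [-0.5 77.2 -0.8]
bar n 199 gate est 0.201 mid y -44.5 x range [-121.  124.]
rack x range [ 26.  106.9] y [-26.7  31.2]
```

Call:
play_rows(grip=[0.52,0.52,0.52,0.52,0.52,0.52,0.52,0.52,0.52,0.52], translation=[[0,8,0],[0,16,0],[0,24,0],[0,32,0],[0,40,0],[0,48,0],[0,56,0],[0,64,0],[0,71,0],[0,71,0]], yaw=[0,0,0,0,0,0,0,0,0,0])

```text
t: 9.82
ee_pos: [0.5887, -0.1384, 0.1817]
orientation: [[0.248, 0.969, 0.001], [0.969, -0.248, -0.0], [-0.0, 0.001, -1.0]]
ft_force: [-0.2, -0.0, 0.7]
finger_gap: 0.521
finger_force: 0.0
```

Call:
play_rows(grip=[0.52,0.52,0.52,0.52,0.52,0.52,0.52,0.52,0.52,0.52], translation=[[0,0,-5],[0,0,-15],[0,0,-35],[0,0,-60],[0,0,-85],[0,0,-110],[0,0,-130],[0,0,-145],[0,0,-150],[0,0,-150]], yaw=[0,0,0,0,0,0,0,0,0,0])

```text
t: 10.65
ee_pos: [0.5874, -0.1379, 0.3339]
orientation: [[0.248, 0.969, 0.003], [0.969, -0.248, -0.001], [-0.0, 0.003, -1.0]]
ft_force: [0.1, 0.7, 0.0]
finger_gap: 0.522
finger_force: 0.0
```

```bash
python3 -c "
from h import *
where()
gate('pics/t6.png')"
```

```text
t10.65 chute xy mm -142.0 -98.4 z 333.9 yawerr 0.00 gap 0.522 F(chute) 0.70 0.10 0.03 ff 0.00
bar n 362 gate est -0.004 mid y -75.6 x range [-157.  148.]
rack x range [ 26.  106.9] y [-26.9  31.2]
```

View pics/t6.png

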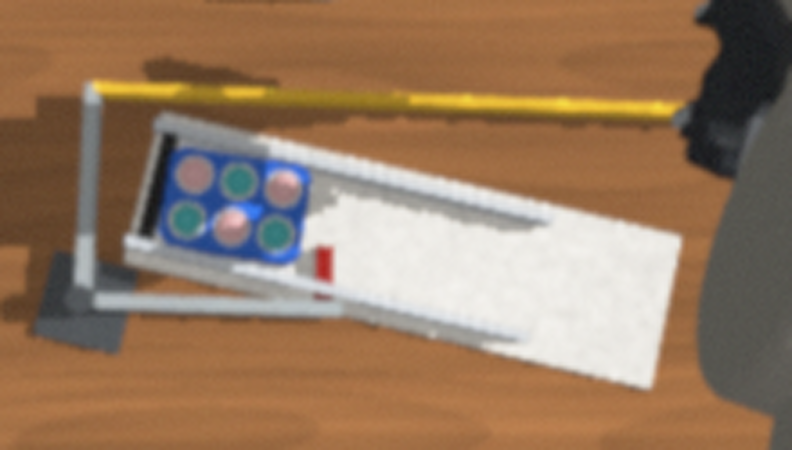

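The rack is against the stop, the tooth at (323,265) is shut behind it, and the fingers are well clear.

```bash
python3 -c "
from bench import ctrl
print(ctrl.job_done())"
```

```text
the job is handed in; nothing more can be done
None
```

I handed the job in at about 11 s. At the last look the rack was home against the end stop, the gate had sprung shut behind it, the fingers were clear, and the arm had not gone near the jar, brush or bowl; the hand-in returned no verdict.

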